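# Refit the programme knob on a dryer control panel

### The arm

A 6-joint arm with a two-finger parallel gripper is mounted at the origin on the work surface. World frame = base frame: x ahead of the robot, y to its left, z up, the work surface at z = 0. Lengths are in m, angles in rad, forces in N, time in s.
With the tool pointing down it reaches from about 0.425 to 0.95 m from the base axis. Payload 3.5 kg.
Tool frame: the origin (TCP) lies at the very end of the fingers, on their centre line; the grasp point (between the pads) lies 19 mm behind it (grip_depth is the distance from the TCP to the grasp point, in m); x points along the fingers, z is the direction in which the jaws open and shut, and the axes are right-handed (so a half turn about x gives the same grasp; the last joint's range is limited). The gripper opens to 85 mm and grips with 20 to 120 N. Pads are 22 mm wide; open, the fingers measure 114 mm over their backs; the gripper's body (76 mm by 85 mm) begins 54 mm behind the grasp point. The pads swing forward as they close: fully open they stand 13 mm farther back than shut.
Start: joints at [-1.363, 0.286, 1.577, -0, 1.279, -0.15], TCP at [0.236, -0.632, 0.231] pointing down, gripper open.
Joint ranges: [-2.77, 2.77], [-0.9, 2.22], [0.21, 2.48], [-1.53, 4.67], [0.24, 2.81], [-2.84, 2.84]. Speed limits (rad/s): [2.79, 2.79, 3.14, 3.14, 3.14, 3.14].

### API

Orientations are given as a unit quaternion [x, y, z, w].
In Python, from plant import get_state, read_camera, calibration, sign_off, recognise, grip_depth gives the robot as it stands. The module is installed in compiled form; this text tells all that it offers.
- The arm moves only by the tool servo_tool, never from a script. Its argument "deltas" is a list that holds one entry, the list of rows, each a list of 4 numbers: the shift along the world's x, y, z scaled (see below), then the turn about the world's z scaled (see below). In form: [[[tx, ty, tz, spin], ...]]. A call has exactly 5 rows; each row is the pose to reach, as a shift and turn from the pose commanded when the call began; what a row does not reach only later rows make up. The controller multiplies each number of a shift by 10 cm and each number of a turn by 90 degrees. A row lasts 1/10 s, in which the tool goes at most 50 mm and 8.59 degrees, less where a joint would pass 70% of its speed; a pose out of reach is approached as far as the arm can. A call with a number of a shift or a turn outside -1 to 1 is refused whole. A call with a gripper value outside its range is refused whole. "claw" is the gripper's target within -1 to 1 (fully open at 1, half-way at 0, shut at -1), set as the call begins (left out, the last holds). The fingers move at their own pace and stop on an object; "force" is the grip in N (left out, the last holds). Time passes only in rows, so rows that repeat a pose let the fingers close, or fill a call up. It gives the time, the measured TCP pose, the force and the opening at its end, in the units of the state.
- get_state(): the state, without advancing time (a new reading comes with each control period).
- read_camera(name): name is "side" or "top" or "wrist"; returns the picture (480x640x3 uint8, blue, green, red); there is no depth.
- calibration(name): a dict with "intrinsics" (3x3 intrinsics, pixels), "dist" ([k1, k2, p1, p2, k3] as OpenCV has them; the pictures are not rectified), "R" (3x3) and "t" (3): a world point X has camera coordinates R X + t; the wrist camera has in their place "T_tool_cam" (4x4, takes a point from camera to tool coordinates, whose origin is the TCP and whose axes are the tool frame's). Camera axes: x right, y down, z forward; pixel columns grow to the right and rows downward; lengths in m; the calibration is good to about 2 mm. A picture is of the moment at which its call begins: read the wrist's pose just before it. calibration takes no time and is no camera call.
- sign_off(): hands the job in, once; it reports no verdict.
Trained networks look in the newest picture that a camera, given by its name, has taken for a name from the list of things; names that differ only in an ending like _2 or _b are one class to them, and where a whole thing is asked for, a point or a joint stands for the part that bears it (a point fixed in the world has none). Each returns a list of dicts, best first, with "p" (0 to 1); they miss things now and then, are a little off and sometimes report something else, mostly with a low value. They report only what shows in the picture. A call takes as long as a camera call. They do not tell look-alikes from the thing itself.
- recognise(camera, query): "at" ([x, y, z] in m, in world coordinates, good to about 4 mm: the middle of the surface that is visible of it).
The state is a dict: "time": time; "qpos": joint angles; "dq": joint speeds; "joint_efforts": joint torques, N m; "eef_pos": TCP position; "tcp_rot": TCP orientation; "contact_force": force on the tool from outside, world axes, zero at the start; "wrist_torque": the same for the moment, N m; "opening": opening from 0.0 (shut) to 1.0 (fully open).
Only numpy, scipy, OpenCV 4.12 (cv2) and the standard library are available. Lean on these libraries where they do the work, as an engineer would, in place of code of your own. Each camera call takes 0.05 s, during which the arm holds its last target. There are 200 camera calls.

### The job

The dryer's control panel lies face up on the worktop: first turn its steel quarter-turn fastener clockwise until it clicks past its detent and stays locked. Then take the big winged programme knob, turn it so that the flat in its bore matches the flat of the D-shaped spindle, and push it on against the spindle's spring until its skirt sits on the panel. Finish while still gripping the knob and pressing it fully home, and do not disturb the other things on the worktop.

Things in the scene. Friction and masses are not known exactly. Their poses are not given: they have to be found in the camera images.
- knob: programme knob: loose, white plastic, 60 g, skirt down on the worktop. Origin: centre of the underside, z up. Round skirt 56 mm across, 22 mm high; on it a straight wing grip 46 mm long (along x), 14 mm wide (y), 22 to 48 mm above the underside. A pointer nose (10 mm wide, 22 mm high) sticks out of the skirt on the +x side to 37 mm from the axis; a grey line marks that side of the wing's top
- knob_grip (a point): point on the knob's axis, 37 mm above its underside (11 mm below the wing's top); axes as the knob. Below it the D-shaped bore opens in the underside: 15.2 mm diameter, 18 mm deep, its flat on the +x (nose) side, 3.2 mm from the axis
- spindle_tip (a point): centre of the top end of the panel's upright steel D-shaped spindle; x points from the axis to the flat. Diameter 14 mm, flat 2.5 mm from the axis, top 3 mm tapered by 1.2 mm all round; 24 mm above the panel's face when out. The knob goes on freely when its x axis points the same way as this x, within about 6 degrees. The spindle hardly turns (0.6 N m)
- spindle (a joint): how far the spindle is pressed in (m): 0 out. A spring pushes it out, 4 N when out rising to 8 N at 6 mm; with the knob fully on the spindle its skirt meets the panel's face at 6 mm
- seat (a point): point on the panel's upper face (45 mm above the worktop) where the spindle comes out, on the spindle's axis; x and y along the panel, z up. The panel is fixed to the worktop, 130 mm (x) by 400 mm (y), the spindle 50 mm to +y of its centre
- fastener (a joint): angle of the quarter-turn fastener (rad): 0 unlocked, grows clockwise seen from above, stop at 1.57 locked. An over-centre detent springs it back to 0 below 0.79 and on to 1.57 above; turning it takes up to 0.14 N m
- fastener_grip (a point): grip point of the fastener, on its vertical axis, 37 mm above the panel's face, 7 mm below the top of its steel wing; x along the wing and turning with it, z up. The wing is 40 mm long, 14 mm wide, 32 mm high, on a 42 mm disc; 185 mm to -y of the spindle along the panel
- round_knob: bystander, leave alone: small plain round white knob without wings, 42 mm across, 22 mm high, a spare that is not needed; origin at its underside
- screwdriver: bystander, leave alone: screwdriver lying on the worktop; origin at its underside
- detergent: bystander, leave alone: white detergent bottle, 72 mm across, 190 mm high; origin at its underside
- spray_can: bystander, leave alone: aluminium can, 52 mm across, 130 mm high; origin at its underside
- jar: bystander, leave alone: amber jar with steel lid, 64 mm across, 80 mm high; origin at its underside
- scoop_cup: bystander, leave alone: clear measuring cup, 72 mm across, 70 mm high; origin at its underside
- soap: bystander, leave alone: block of soap, 80 x 52 x 28 mm; origin at its underside
There are look-alikes about, which are no part of the job. Leave any purple look-alike of the knob alone.

How it is judged:
On the way, in this order (a step that is already met when the one before it is completed fails the run):
1. the fastener has clicked over and is locked (beyond 1.4 rad) (value of joint fastener above 1.4 rad), for 0.2 s.
2. the knob is on the spindle and pressed home (z of knob in the frame of seat between -0.003 and 0.0025 m and horizontal distance between knob and seat below 0.003 m and angle between knob's own z axis and vertical below 0.1 rad and angle between the x axis of knob and the x axis of spindle_tip, either way round below 0.3 rad and value of joint spindle above 0.0035 m and contact force between the fingers and knob above 2 N), for 0.2 s.
At the end, for the whole second after the job is handed in: Fastener beyond 1.4 rad; knob on the spindle within 3 mm of its axis, 0.1 rad of upright and 0.3 rad of the flat, underside within 2.5 mm of the panel's face, spindle pressed in over 3.5 mm, fingers on the knob with over 2 N, all through the last second (all of step 2 and value of joint fastener above 1.4 rad); the arm keeps its last pose, push and grip.
It fails at once if a bystander is moved by more than 40 mm (distance of any of round_knob, screwdriver, detergent, spray_can, jar, scoop_cup, soap from where it was at the start of the episode above 0.04 m).
It also fails if it takes over 54 s, if anything falls off the work surface, if the arm or the gripper's body presses on something with over 40 N, if the wrist force passes 120 N, or if a joint passes its speed limit or range.

## Working session

There is one attempt and no reset: what is moved stays moved. The work goes in short steps, Python scripts to look and compute and a tool call to move; the robot and the scene stay as the last step left them, time stands still between calls to the robot, and variables do not carry over. Pictures are saved under pics/ and viewed, about 8 in all and at most 12, crops included, and the job is handed in when it is done.

Besides the shell and the picture viewer there is one more tool, called after "Emit:" as a command line: name --argument value ..., lists and objects as JSON in quotes. servo_tool: Moves the arm, as the interface text tells. Its arguments: {"type":"object","properties":{"deltas":{"type":"array"},"claw":{"type":"number"},"force":{"type":"number"}},"required":["deltas"]}

```bash
mkdir -p pics
python3 - <<'E'
from plant import *
import cv2
s=get_state();print(s['time'],s['eef_pos'],s['tcp_rot'],grip_depth if not callable(grip_depth) else grip_depth())
for c in("top","side"):
    cv2.imwrite(f"pics/{c}0.png",read_camera(c))
    for q in("knob","fastener","spindle_tip","round_knob"):
        print(c,q,[(r['at'],round(r['p'],2)) for r in recognise(c,q)][:4])
E
```

```text
0.0 [ 0.23626427 -0.63160718  0.22994181] [ 0.40363548  0.58158414 -0.40248874  0.58038013] 0.0187
top knob [([0.4762, 0.1562, 0.0214], 0.86), ([0.6425, 0.4919, 0.0239], 0.78), ([0.5861, 0.2021, 0.0185], 0.73), ([0.4733, 0.2555, 0.0137], 0.19)]
top fastener [([0.6117, -0.233, 0.0718], 0.67)]
top spindle_tip []
top round_knob [([0.4751, 0.2552, 0.0151], 0.61)]
side knob [([0.585, 0.1942, 0.0174], 0.87)]
side fastener [([0.6061, -0.2426, 0.0677], 0.56)]
side spindle_tip []
side round_knob []
```

View pics/top0.png

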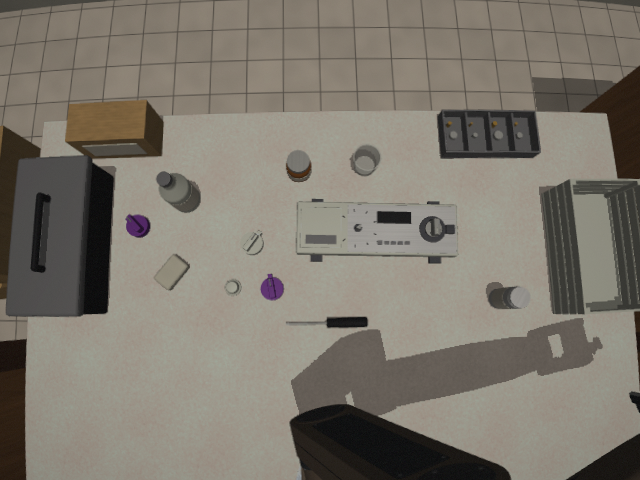

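View pics/side0.png

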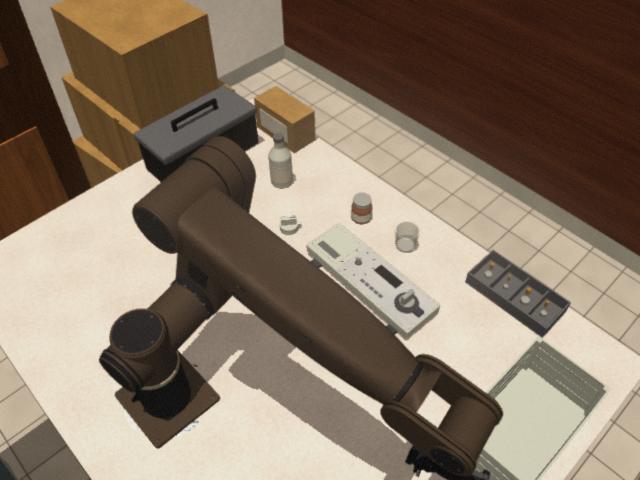

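The top picture shows the white winged knob at (253,242), with purple look-alikes at (272,288) and (138,226). The spindle is at about (358,227) and the fastener at (432,229), its wing roughly horizontal in the picture (along world y). The side picture agrees. Next: helpers, then an approach to the fastener.

```bash
cat > h.py <<'E'
from plant import *
import cv2,numpy as np
from scipy.spatial.transform import Rotation as Ro
def pose():
    s=get_state();return np.array(s['eef_pos']),Ro.from_quat(s['tcp_rot']).as_matrix(),s
def cam(name,P=None):
    c=calibration(name);K=np.array(c['intrinsics']);d=np.array(c['dist'],float)
    if 'R' in c: R=np.array(c['R']);t=np.array(c['t']).ravel()
    else:
        p,Rt=P;T=np.eye(4);T[:3,:3]=Rt;T[:3,3]=p
        M=np.linalg.inv(T@np.array(c['T_tool_cam']));R=M[:3,:3];t=M[:3,3]
    return K,d,R,t
def unproj(C,px,z):
    K,d,R,t=C;u=cv2.undistortPoints(np.array(px,float).reshape(-1,1,2),K,d).reshape(-1,2)
    o=-R.T@t;r=np.c_[u,np.ones(len(u))]@R
    return o+r*((z-o[2])/r[:,2])[:,None]
def proj(C,X):
    K,d,R,t=C;return cv2.projectPoints(np.array(X,float).reshape(-1,1,3),cv2.Rodrigues(R)[0],t,K,d)[0].reshape(-1,2)
def jaw():
    p,R,s=pose();return np.degrees(np.arctan2(R[1,2],R[0,2]))
E
python3 - <<'E'
from h import *
C=cam("top")
print("jaw yaw",jaw(),pose()[1].round(3).tolist())
print("spindle",unproj(C,[358,227],.069),"fast",unproj(C,[432,229],.089),"knob",unproj(C,[253,242],.048),"screw",unproj(C,[[367,322],[515,297]],.03))
print("panel corners",unproj(C,[[297,202],[457,206],[457,256],[296,254]],.045).round(3).tolist())
im=cv2.imread("pics/top0.png")
cv2.imwrite("pics/c1.png",cv2.resize(im[190:265,230:470],None,fx=3.3,fy=3.3,interpolation=cv2.INTER_CUBIC))
print(calibration("wrist"))
E
```

```text
jaw yaw -69.49947611384137 [[-0.0, 0.937, 0.35], [0.0, 0.35, -0.937], [-1.0, 0.0, -0.0]]
spindle [[ 0.61662592 -0.05349684  0.069     ]] fast [[ 0.60451539 -0.22710987  0.089     ]] knob [[0.58902359 0.20023778 0.048     ]] screw [[ 0.39081954 -0.07093703  0.03      ]
 [ 0.43880547 -0.44489146  0.03      ]]
panel corners [[0.687, 0.092, 0.045], [0.67, -0.307, 0.045], [0.544, -0.298, 0.045], [0.558, 0.097, 0.045]]
{'intrinsics': array([[333.68994711,   0.        , 320.60175951],
       [  0.        , 333.68994711, 244.31667398],
       [  0.        ,   0.        ,   1.        ]]), 'dist': array([0.01416417, 0.        , 0.        , 0.        , 0.        ]), 'T_tool_cam': array([[ 2.59880060e-04, -2.62917826e-01,  9.64818195e-01,
        -1.43860048e-01],
       [ 8.15879727e-05, -9.64818219e-01, -2.62917855e-01,
         6.66957930e-02],
       [ 9.99999963e-01,  1.47044668e-04, -2.29286084e-04,
         3.61256996e-04],
       [ 0.00000000e+00,  0.00000000e+00,  0.00000000e+00,
         1.00000000e+00]])}
```

Emit:
servo_tool --deltas '[[[0.2, 0.2, 0, 0], [0.4, 0.4, 0, 0], [0.6, 0.6, 0.1, 0], [0.8, 0.8, 0.2, 0], [0.9, 1, 0.3, 0]]]' --claw 1

```text
time: 1.0
eef_pos: [0.3277, -0.5312, 0.2617]
tcp_rot: [0.403, 0.581, -0.403, 0.581]
contact_force: [-0.4, -0.3, -0.2]
opening: 0.999
```

Emit:
servo_tool --deltas '[[[0.2, 0.2, 0, 0], [0.4, 0.4, 0, 0], [0.6, 0.6, 0, 0], [0.8, 0.8, 0, 0], [0.9, 1, 0, 0]]]'

```text
time: 1.5
eef_pos: [0.4177, -0.4312, 0.2615]
tcp_rot: [0.403, 0.581, -0.403, 0.581]
contact_force: [0.3, -0.1, 0.1]
opening: 0.999
```

Emit:
servo_tool --deltas '[[[0.2, 0.2, 0, 0], [0.4, 0.4, 0, 0], [0.6, 0.6, 0, 0], [0.8, 0.8, 0, 0], [0.9, 1, 0, 0]]]'

```text
time: 2.0
eef_pos: [0.5076, -0.3313, 0.2615]
tcp_rot: [0.403, 0.581, -0.403, 0.581]
contact_force: [0.2, -0.2, 0.2]
opening: 0.996
```

Emit:
servo_tool --deltas '[[[0.2, 0.2, 0, 0], [0.4, 0.4, 0, 0], [0.6, 0.6, -0.1, 0], [0.8, 0.8, -0.3, 0], [1.0, 0.92, -0.4, 0]]]'

```text
time: 2.5
eef_pos: [0.6067, -0.2384, 0.2198]
tcp_rot: [0.403, 0.582, -0.403, 0.58]
contact_force: [0.2, -0.6, 0.1]
opening: 1.0
```

Run:
```python
from h import *
p,R,s=pose();im=read_camera("wrist");cv2.imwrite("pics/w1.png",im)
np.savez("w1.npz",p=p,R=R)
print(p,jaw(),[(r['at'],r['p']) for r in recognise("wrist","fastener")])
C=cam("wrist",(p,R));print(proj(C,[[.61,-.239,.089],[.617,-.054,.069]]))
```

```text
[ 0.60668484 -0.23836091  0.21980216] -69.35500611129385 [([0.6137, -0.2399, 0.072], 0.6)]
[[322.61597349 231.55383093]
 [119.67538438 143.12043075]]
```

View pics/w1.png

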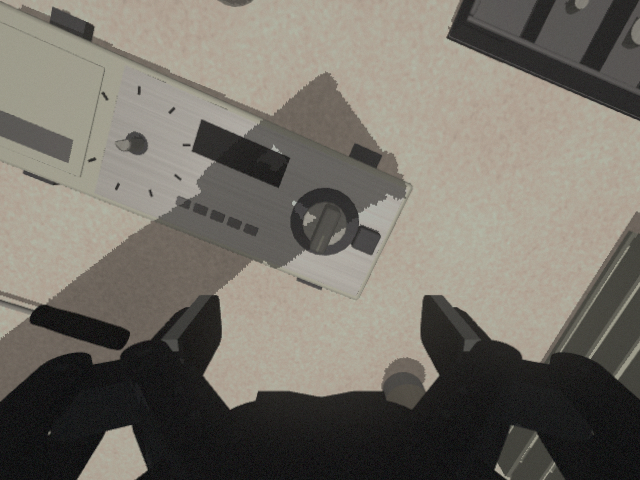

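The wrist picture shows the fastener wing from about (335,206) to (313,250), across the panel. The spindle is at (131,143). Compute both, and zoom on the spindle.

Run:
```python
from h import *
d=np.load("w1.npz");C=cam("wrist",(d['p'],d['R']))
w=unproj(C,[[335,206],[313,250],[324,228]],.089);print(w,np.degrees(np.arctan2(*(w[0]-w[1])[1::-1])))
b=unproj(C,[[357,299],[411,184]],.045);print(b,np.degrees(np.arctan2(*(b[1]-b[0])[1::-1])))
print(unproj(C,[[131,143]],.069))
im=cv2.imread("pics/w1.png")
a=cv2.resize(im[113:173,100:180],None,fx=8,fy=8,interpolation=cv2.INTER_CUBIC)[:, :400]
b=cv2.resize(im[180:265,285:365],None,fx=5,fy=5.647,interpolation=cv2.INTER_CUBIC)
cv2.imwrite("pics/c2.png",np.hstack([a,b]))
```

```text
[[ 0.63388643 -0.24094153  0.089     ]
 [ 0.59192123 -0.23700467  0.089     ]
 [ 0.6132819  -0.23900829  0.089     ]] -5.359371848099286
[[ 0.54592562 -0.30137217  0.045     ]
 [ 0.6726818  -0.30446579  0.045     ]] -1.3980875081210806
[[ 0.62045766 -0.06281854  0.069     ]]
```

View pics/c2.png

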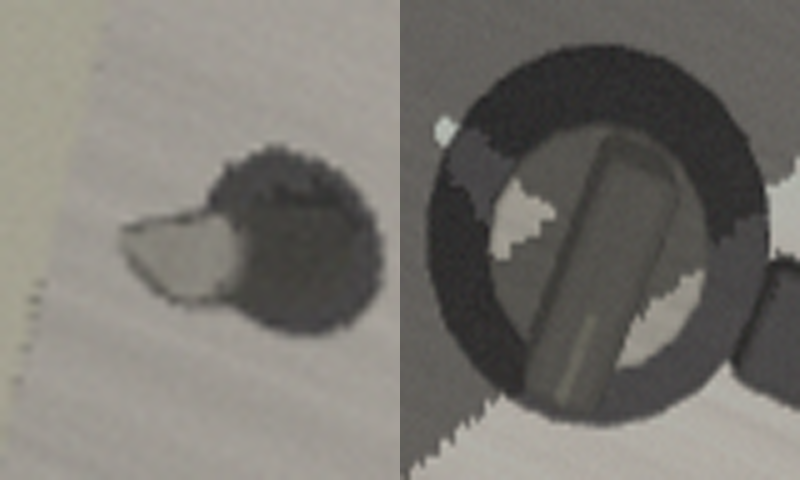

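Emit:
servo_tool --deltas '[[[0.01, 0, 0, 0.09], [0.02, 0, 0, 0.18], [0.03, 0, 0, 0.27], [0.04, 0, 0, 0.36], [0.05, 0, 0, 0.44]]]' --claw 0.3

```text
time: 3.1
eef_pos: [0.6111, -0.2411, 0.2223]
tcp_rot: [0.18, 0.683, -0.181, 0.684]
contact_force: [0.4, -0.8, 0.2]
opening: 0.647
```

Emit:
servo_tool --deltas '[[[0, 0, 0, 0.09], [0, 0, 0, 0.18], [0, 0, 0, 0.27], [0, 0, 0, 0.36], [0, 0, 0, 0.44]]]'

```text
time: 3.6
eef_pos: [0.611, -0.2412, 0.2223]
tcp_rot: [-0.062, 0.704, 0.061, 0.705]
contact_force: [0.9, 1.2, -0.4]
opening: 0.655
```

Emit:
servo_tool --deltas '[[[0, 0, 0, 0.09], [0, 0, 0, 0.18], [0, 0, 0, 0.27], [0, 0, 0, 0.36], [0, 0, 0, 0.44]]]'

```text
time: 4.1
eef_pos: [0.611, -0.2412, 0.2223]
tcp_rot: [-0.297, 0.642, 0.296, 0.642]
contact_force: [0.1, 0.1, -0.5]
opening: 0.646
```

Emit:
servo_tool --deltas '[[[0, 0, -0.1, 0.09], [0, 0, -0.2, 0.18], [0, 0, -0.3, 0.27], [0, 0, -0.4, 0.36], [0, 0, -0.5, 0.43]]]'

```text
time: 4.6
eef_pos: [0.6111, -0.2412, 0.1719]
tcp_rot: [-0.493, 0.508, 0.492, 0.508]
contact_force: [0.7, 0.1, 0.4]
opening: 0.651
```

Run:
```python
from h import *
p,R,s=pose();im=read_camera("wrist");cv2.imwrite("pics/w2.png",im)
np.savez("w2.npz",p=p,R=R)
print(p,jaw(),s['qpos'],[(r['at'],r['p']) for r in recognise("wrist","fastener")])
C=cam("wrist",(p,R));print(proj(C,[[.612,-.239,.089],[.617,-.054,.069]]))
```

```text
[ 0.6111108  -0.24119954  0.17191932] 88.3870588208238 [-5.29930008e-01  2.97714326e-01  1.67438652e+00 -5.11045108e-04
  1.16830844e+00 -2.07003232e+00] [([0.6081, -0.2402, 0.0618], 0.77)]
[[324.10716739 251.23020729]
 [567.6860265  243.11619289]]
```

View pics/w2.png

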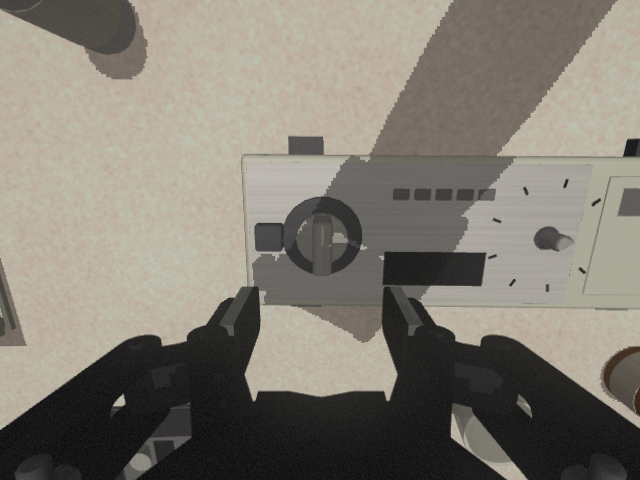

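The wing is at u=322, centred between the fingers and square to the jaw. Descend, grip and turn clockwise.

Emit:
servo_tool --deltas '[[[0, 0, -0.15, 0], [0, 0, -0.3, 0], [0, 0.01, -0.5, 0], [0, 0.01, -0.7, 0], [0, 0.01, -0.9, 0]]]'

```text
time: 5.2
eef_pos: [0.6109, -0.2391, 0.0795]
tcp_rot: [-0.491, 0.509, 0.491, 0.509]
contact_force: [-0.9, -0.6, 1.2]
opening: 0.646
```

Emit:
servo_tool --deltas '[[[0, 0, -0.1, 0], [0, 0, -0.18, 0], [0, 0, -0.18, 0], [0, 0, -0.18, 0], [0, 0, -0.18, 0]]]' --claw 0.1

```text
time: 5.7
eef_pos: [0.6122, -0.2397, 0.0646]
tcp_rot: [-0.492, 0.508, 0.49, 0.509]
contact_force: [0.2, -0.1, 0.5]
opening: 0.549
```

Emit:
servo_tool --deltas '[[[0, 0, 0, 0], [0, 0, 0, 0], [0, 0, 0, 0], [0, 0, 0, 0], [0, 0, 0, 0]]]' --claw -1 --force 40

```text
time: 6.2
eef_pos: [0.6118, -0.2402, 0.0643]
tcp_rot: [-0.492, 0.509, 0.49, 0.509]
contact_force: [-1.1, -4.0, 3.0]
opening: 0.155
```

Emit:
servo_tool --deltas '[[[0, 0, 0, 0], [0, 0, 0, 0], [0, 0, 0, 0], [0, 0, 0, -0.03], [0, 0, 0, -0.06]]]'

```text
time: 6.7
eef_pos: [0.6118, -0.2403, 0.0642]
tcp_rot: [-0.468, 0.532, 0.466, 0.531]
contact_force: [-1.7, -5.6, 4.9]
opening: 0.153
```

Emit:
servo_tool --deltas '[[[0, -0.01, 0, -0.08], [0, -0.01, 0, -0.16], [0, -0.01, 0, -0.24], [0, -0.01, 0, -0.32], [0, -0.01, 0, -0.4]]]'

```text
time: 7.2
eef_pos: [0.6115, -0.2411, 0.0642]
tcp_rot: [-0.279, 0.65, 0.278, 0.65]
contact_force: [-2.3, -4.8, 6.7]
opening: 0.158
```

Emit:
servo_tool --deltas '[[[0, 0, 0, -0.08], [0, 0, 0, -0.16], [0, 0, 0, -0.24], [0, 0, 0, -0.32], [0, 0, 0, -0.4]]]'

```text
time: 7.7
eef_pos: [0.6109, -0.2415, 0.0642]
tcp_rot: [-0.065, 0.705, 0.063, 0.704]
contact_force: [-4.9, -5.8, 5.8]
opening: 0.149
```

Emit:
servo_tool --deltas '[[[0, 0, 0, -0.08], [0, 0, 0, -0.12], [0, 0, 0, -0.13], [0, 0, 0, -0.13], [0, 0, 0, -0.13]]]'

```text
time: 8.2
eef_pos: [0.6106, -0.2415, 0.0642]
tcp_rot: [0.006, 0.708, -0.007, 0.706]
contact_force: [-5.4, -5.5, 7.0]
opening: 0.156
```

Run:
```python
from h import *
p,R,s=pose();print(p,jaw(),s['contact_force'],s['wrist_torque'],s['opening'],s['qpos'])
```

```text
[ 0.61062314 -0.24149648  0.06422315] -1.0440524787506218 [-5.3894293  -5.4680639   7.03515966] [-0.86490604  0.88175732 -0.11080163] 0.1560935092849024 [-0.52975634  0.4221586   1.72844676 -0.00351105  0.99179424 -0.50961412]
```

Emit:
servo_tool --deltas '[[[0, 0, 0, 0], [0, 0, 0, 0], [0, 0, 0, 0], [0, 0, 0.2, 0], [0, 0, 0.5, 0]]]' --claw 0.4

```text
time: 8.7
eef_pos: [0.6096, -0.2384, 0.1103]
tcp_rot: [0.008, 0.709, -0.005, 0.705]
contact_force: [0.4, 0.0, -0.2]
opening: 0.698
```

Emit:
servo_tool --deltas '[[[0, 0.1, 0.3, 0], [0, 0.25, 0.6, 0], [0, 0.5, 0.9, 0], [0, 0.75, 0.9, 0], [0, 1, 0.9, 0]]]'

```text
time: 9.2
eef_pos: [0.6121, -0.1389, 0.2048]
tcp_rot: [0.007, 0.706, -0.007, 0.708]
contact_force: [-0.0, 0.3, 0.1]
opening: 0.696
```

Run:
```python
from h import *
p,R,s=pose();im=read_camera("wrist");cv2.imwrite("pics/w3.png",im)
np.savez("w3.npz",p=p,R=R)
C=cam("wrist",(p,R));print(p,proj(C,[[.611,-.239,.089],[.617,-.058,.069]]))
```

```text
[ 0.61205603 -0.13890347  0.20477642] [[320.81131722 349.14312035]
 [324.06351853 134.09491688]]
```

View pics/w3.png

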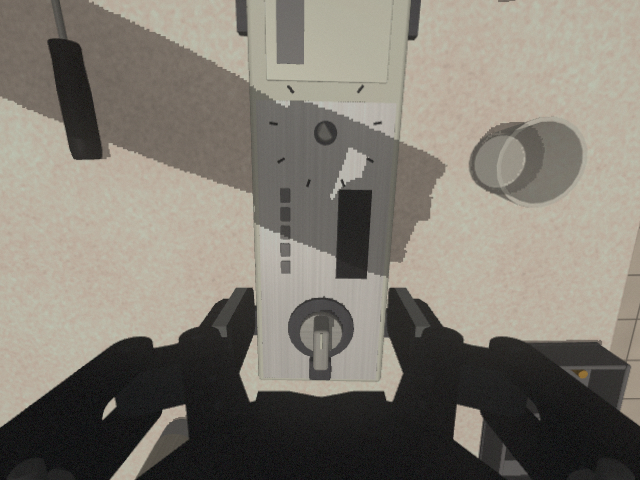

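The fastener wing now lies along the panel, (321,320) to (321,365), so it is locked. Close look at the spindle at (325,132) on the way.

Emit:
servo_tool --deltas '[[[0, 0.2, -0.2, 0], [0, 0.4, -0.4, 0], [0, 0.6, -0.6, 0], [0, 0.7, -0.75, 0], [0, 0.7, -0.75, 0]]]'

```text
time: 9.75
eef_pos: [0.6094, -0.0684, 0.1248]
tcp_rot: [0.007, 0.709, -0.005, 0.705]
contact_force: [-0.8, 0.1, -0.5]
opening: 0.698
```

Run:
```python
from h import *
p,R,s=pose();im=read_camera("wrist");cv2.imwrite("pics/w4.png",im)
np.savez("w4.npz",p=p,R=R)
C=cam("wrist",(p,R));u=proj(C,[.617,-.057,.069])[0];print(p,jaw(),u)
a=int(u[0])-50;b=int(u[1])-40;print(a,b)
cv2.imwrite("pics/c4.png",cv2.convertScaleAbs(cv2.resize(im[b:b+75,a:a+100],None,fx=8,fy=8,interpolation=cv2.INTER_CUBIC),alpha=1.8))
```

```text
[ 0.60937353 -0.06840926  0.12482504] -1.0261810942976997 [332.54635477 244.95494746]
282 204
```

View pics/c4.png

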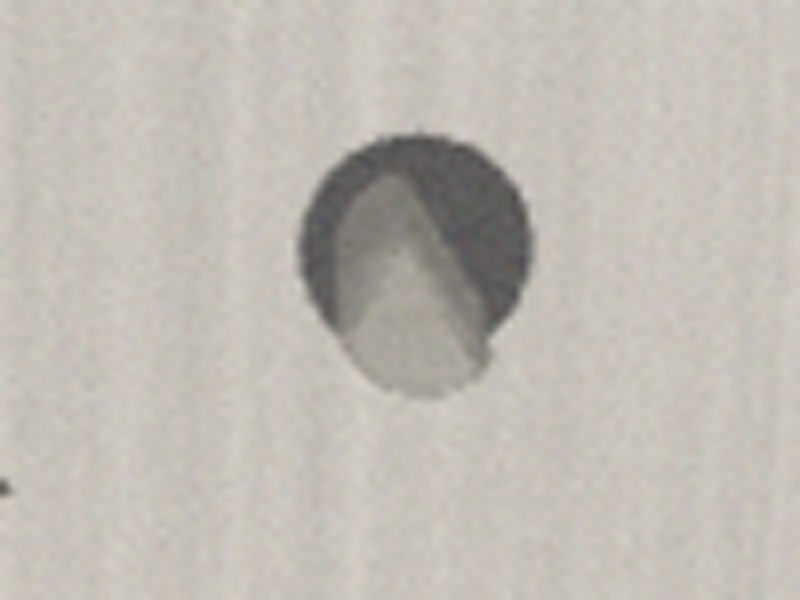

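The crop shows the D spindle: dark collar centred at crop (417,250), flat facing right and up (+x, a little +y). Compute the yaw and overlay a model, and move on towards the knob meanwhile.

Run:
```python
from h import *
d=np.load("w4.npz");C=cam("wrist",(d['p'],d['R']));im=cv2.imread("pics/w4.png")
f=lambda q:np.array(q)/8.+[282-.44,204-.44]
A=unproj(C,f([[417,250]]),.045)[0];print("axis",A)
t=unproj(C,f([[405,245],[468,368]]),.069);b=unproj(C,f([[400,178],[488,315]]),.045)
for e in(t,b):
    v=e[0]-e[1];n=np.degrees(np.arctan2(v[1],v[0]))-90;print("normal yaw",n,"dist",np.dot(e.mean(0)[:2]-A[:2],[np.cos(np.radians(n)),np.sin(np.radians(n))]))
# refine: collar/spindle model overlay for 3 yaws
out=[]
for yaw in(22,27,32):
    c=cv2.resize(im[204:279,290:365],None,fx=5.3,fy=5.3,interpolation=cv2.INTER_CUBIC)
    c=cv2.convertScaleAbs(c,alpha=1.8)
    for r,fl,z in((7,2.5,.045),(7,2.5,.066),(5.8,1.3,.069)):
        a=np.radians(np.linspace(0,360,200));q=np.c_[r*np.cos(a),r*np.sin(a)];q[:,0]=np.minimum(q[:,0],fl)
        y=np.radians(yaw);q=q@np.array([[np.cos(y),np.sin(y)],[-np.sin(y),np.cos(y)]])/1000+A[:2]
        u=(proj(C,np.c_[q,np.full(200,z)])-[290,204]+.5)*5.3
        cv2.polylines(c,[u.astype(np.int32)],True,(0,0,255) if z>.067 else(255,0,0) if z>.05 else(0,160,0),1)
    out.append(c[:,110:375])
cv2.imwrite("pics/c5.png",np.hstack(out))
```

```text
axis [ 0.61845369 -0.05629897  0.045     ]
normal yaw 25.94846774349716 dist 0.0012388163275455575
normal yaw 31.57905920071113 dist 0.0021249088093405954
```

View pics/c5.png

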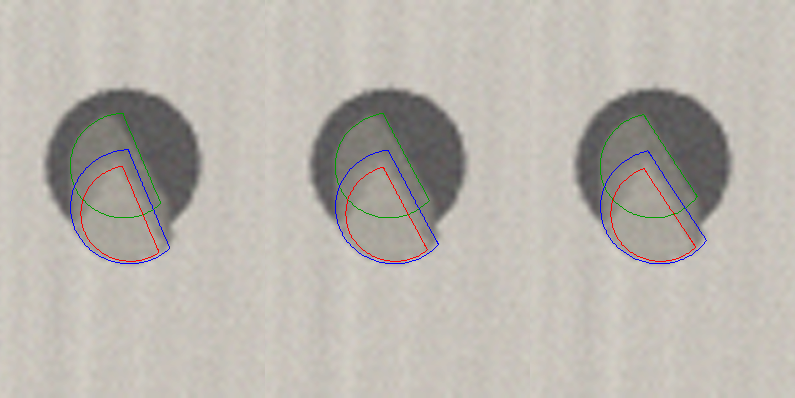

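Emit:
servo_tool --deltas '[[[0, 0.15, 0.3, 0], [-0.05, 0.3, 0.6, 0], [-0.1, 0.5, 0.75, 0], [-0.1, 0.75, 0.75, 0], [-0.1, 1, 0.75, 0]]]'

```text
time: 10.3
eef_pos: [0.6029, 0.0292, 0.2065]
tcp_rot: [0.007, 0.705, -0.008, 0.709]
contact_force: [0.5, -0.6, -0.3]
opening: 0.702
```

Emit:
servo_tool --deltas '[[[0, 0.2, 0, 0], [0, 0.4, 0, 0], [-0.05, 0.6, 0, 0], [-0.1, 0.8, 0, 0], [-0.1, 1, 0, 0]]]'

```text
time: 10.8
eef_pos: [0.5922, 0.1296, 0.2052]
tcp_rot: [0.007, 0.706, -0.007, 0.708]
contact_force: [0.4, -0.2, 0.9]
opening: 0.703
```

Emit:
servo_tool --deltas '[[[0, 0.2, 0, 0], [0, 0.4, -0.1, 0], [0, 0.55, -0.2, 0], [0, 0.55, -0.3, 0], [0, 0.55, -0.3, 0]]]'

```text
time: 11.3
eef_pos: [0.5905, 0.1841, 0.1712]
tcp_rot: [0.006, 0.708, -0.007, 0.706]
contact_force: [0.7, 0.4, -0.2]
opening: 0.699
```

Run:
```python
from h import *
p,R,s=pose();im=read_camera("wrist");cv2.imwrite("pics/w6.png",im)
np.savez("w6.npz",p=p,R=R)
C=cam("wrist",(p,R));print(p,jaw(),s['qpos'],proj(C,[.588,.2,.048]),[(r['at'],r['p']) for r in recognise("wrist","knob")])
```

```text
[0.59052197 0.18405155 0.17124965] -1.1282172208734922 [ 1.38500349e-01  2.20152094e-01  1.77026979e+00 -6.01508648e-04
  1.15479075e+00  1.57836942e-01] [[317.25400535 217.53227303]] [([0.4819, 0.1641, 0.0244], 0.83), ([0.5895, 0.2105, 0.0234], 0.64)]
```

View pics/w6.png

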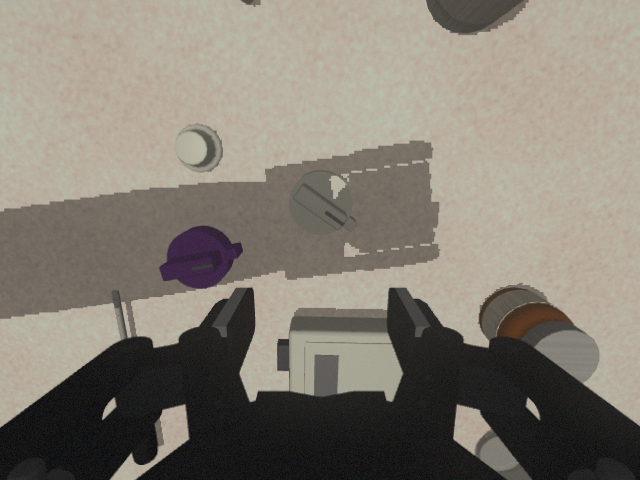

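Overlay: 27–28° fits the spindle flat best, axis at (0.6184,-0.0563). In the wrist picture the knob's skirt centre is at (320,202), the wing runs from (302,190) to (345,222), and the nose with the grey line points down-right (352,222). The purple look-alike is at (200,257) and the round knob at (198,148).

Run:
```python
from h import *
d=np.load("w6.npz");C=cam("wrist",(d['p'],d['R']));im=cv2.imread("pics/w6.png")
w=unproj(C,[[302,190],[343,221]],.048);print(w,w.mean(0),np.degrees(np.arctan2(*(w[1]-w[0])[1::-1])))
print("skirt",unproj(C,[320,202],.022),"purple",unproj(C,[[200,257],[238,247]],.022))
cv2.imwrite("pics/c7.png",cv2.resize(im[162:242,270:377],None,fx=7,fy=7,interpolation=cv2.INTER_CUBIC))
```

```text
[[0.57637082 0.22238712 0.048     ]
 [0.60888636 0.19675645 0.048     ]] [0.59262859 0.20957178 0.048     ] -38.24726360981746
skirt [[0.59025129 0.20891335 0.022     ]] purple [[0.47893145 0.16021852 0.022     ]
 [0.51463614 0.16913376 0.022     ]]
```

View pics/c7.png

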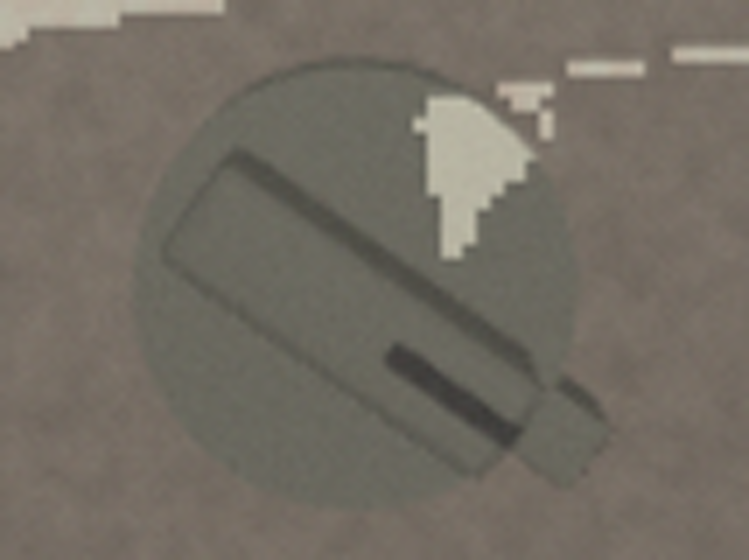

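The crop puts the skirt centre at px (320.5,202) and the wing at about -37°, with the grey line on the nose side. I'll grip with the jaw at 53° and the fingertips just above the 22 mm skirt.

Emit:
servo_tool --deltas '[[[0, 0.1, -0.1, 0.09], [0, 0.2, -0.2, 0.18], [0, 0.24, -0.3, 0.27], [0, 0.24, -0.4, 0.36], [0, 0.24, -0.5, 0.44]]]' --claw 0.1

```text
time: 11.9
eef_pos: [0.5922, 0.208, 0.1238]
tcp_rot: [-0.235, 0.667, 0.235, 0.668]
contact_force: [-0.7, 0.1, 0.2]
opening: 0.548
```

Emit:
servo_tool --deltas '[[[0, 0, -0.2, 0.08], [0, 0, -0.4, 0.16], [0, 0, -0.6, 0.16], [0, 0, -0.75, 0.16], [0, 0, -0.75, 0.16]]]'

```text
time: 12.4
eef_pos: [0.59, 0.2078, 0.046]
tcp_rot: [-0.314, 0.635, 0.315, 0.632]
contact_force: [-0.2, 0.3, 0.7]
opening: 0.546
```

Run:
```python
from h import *
p,R,s=pose();im=read_camera("wrist")
np.savez("w8.npz",p=p,R=R);print(p,jaw(),s['contact_force'])
cv2.imwrite("pics/w8.png",im[100:420,120:520])
```

```text
[0.59000545 0.20778678 0.04601396] 52.854253566560125 [-0.17426653  0.32791791  0.67013192]
```

View pics/w8.png

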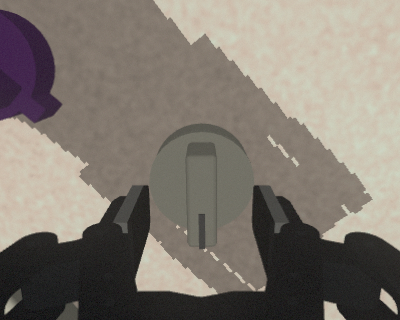

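The wing is vertical in the crop, centred between the fingers at u≈202, nose towards the bottom. Compute its offset along the wing.

Run:
```python
from h import *
d=np.load("w8.npz");C=cam("wrist",(d['p'],d['R']))
for px in([[322,257],[322,348]],[[270,282],[374,282]]):
    z=.048 if px[0][0]==322 else .022
    w=unproj(C,px,z);q=(w-d['p'])@d['R'];print(w.round(4).tolist(),"tool y,z:",(q[:,1:]*1000).round(1).tolist(),np.linalg.norm(w[0]-w[1]))
```

```text
[[0.5734, 0.2213, 0.048], [0.6098, 0.1937, 0.048]] tool y,z: [[21.4, 0.7], [-24.3, 0.8]] 0.045688774624759544
[[0.5741, 0.1857, 0.022], [0.6078, 0.2303, 0.022]] tool y,z: [[-0.8, -27.1], [-0.7, 28.8]] 0.055891838143386795
```

Emit:
servo_tool --deltas '[[[0.02, -0.01, -0.1, 0], [0.02, -0.01, -0.21, 0], [0.02, -0.01, -0.21, 0], [0.02, -0.01, -0.21, 0], [0.02, -0.01, -0.21, 0]]]'

```text
time: 12.95
eef_pos: [0.5937, 0.2079, 0.0277]
tcp_rot: [-0.315, 0.633, 0.315, 0.633]
contact_force: [0.2, 0.2, 0.5]
opening: 0.553
```

Emit:
servo_tool --deltas '[[[0, 0, 0, 0], [0, 0, 0, 0], [0, 0, 0, 0], [0, 0, 0, 0], [0, 0, 0, 0]]]' --claw -1 --force 60

```text
time: 13.45
eef_pos: [0.5939, 0.2079, 0.0279]
tcp_rot: [-0.315, 0.633, 0.315, 0.633]
contact_force: [0.3, -0.0, 3.2]
opening: 0.148
```

Emit:
servo_tool --deltas '[[[0, 0, 0, 0], [0, 0, 0, 0], [0, 0, 0.1, 0], [0, 0, 0.2, 0], [0, 0, 0.3, 0]]]'

```text
time: 13.95
eef_pos: [0.5931, 0.2077, 0.0578]
tcp_rot: [-0.315, 0.633, 0.315, 0.633]
contact_force: [0.6, -0.4, -0.2]
opening: 0.149
```

Run:
```python
from h import *
p,R,s=pose();im=read_camera("wrist")
np.savez("w9.npz",p=p,R=R);print(p,jaw(),s['contact_force'],s['opening'])
cv2.imwrite("pics/w9.png",im)
# skirt left/right extents and wing edges: column of image around u=322
g=cv2.cvtColor(im,cv2.COLOR_BGR2GRAY).astype(int)
print(g[220:380:2,322].tolist())
```

```text
[0.5931227  0.20770537 0.05784898] 52.90562373707012 [ 0.63274744 -0.429027   -0.15375351] 0.14857529103914344
[124, 124, 115, 86, 87, 87, 86, 97, 113, 113, 116, 114, 115, 99, 89, 87, 87, 89, 90, 88, 89, 98, 107, 111, 111, 110, 111, 112, 111, 112, 114, 110, 111, 108, 109, 111, 112, 112, 111, 113, 114, 111, 111, 112, 110, 111, 110, 112, 112, 113, 110, 111, 110, 110, 70, 67, 66, 69, 64, 62, 65, 66, 64, 66, 65, 64, 67, 69, 65, 66, 63, 66, 67, 66, 126, 191, 190, 191, 191, 194]
```

Run:
```python
from h import *
d=np.load("w9.npz");C=cam("wrist",(d['p'],d['R']))
for dz in(.018,.0201,.023):
    w=unproj(C,[[322,263],[322,367.5]],d['p'][2]+dz);q=(w-d['p'])@d['R'];print((q[:,1]*1000).round(1),q[:,1].mean()*1000,np.linalg.norm(w[0]-w[1]))
```

```text
[ 24.  -23.7] 0.14743596210793802 0.04761863537811306
[ 24.7 -22.2] 1.2422607950116853 0.046824273589219034
[ 25.6 -20.1] 2.7541617547359905 0.04572729778550835
```

Emit:
servo_tool --deltas '[[[0, 0, 0.3, 0.08], [0, 0, 0.6, 0.16], [0, -0.2, 0.8, 0.24], [0, -0.5, 0.8, 0.32], [0, -0.8, 0.8, 0.4]]]'

```text
time: 14.5
eef_pos: [0.594, 0.1273, 0.1392]
tcp_rot: [-0.498, 0.502, 0.496, 0.504]
contact_force: [0.6, -0.9, -0.6]
opening: 0.148
```

Emit:
servo_tool --deltas '[[[0, -0.2, 0, 0.08], [0, -0.4, 0, 0.16], [0.1, -0.6, 0, 0.24], [0.2, -0.8, 0, 0.32], [0.2, -1, 0, 0.32]]]'

```text
time: 15.0
eef_pos: [0.6144, 0.0267, 0.138]
tcp_rot: [0.606, -0.365, -0.605, -0.365]
contact_force: [0.3, -0.0, -1.3]
opening: 0.145
```

Emit:
servo_tool --deltas '[[[0, -0.2, 0, 0], [0, -0.4, 0, 0], [0.02, -0.6, 0, 0], [0.04, -0.8, 0, 0], [0.04, -0.85, 0, 0]]]'

```text
time: 15.5
eef_pos: [0.6176, -0.059, 0.1378]
tcp_rot: [0.605, -0.366, -0.604, -0.366]
contact_force: [-0.1, 0.0, -1.6]
opening: 0.146
```

Run:
```python
from h import *
for i in range(2):
    p,R,s=pose();read_camera("wrist");print(s['time'],p,jaw(),s['contact_force'],s['opening'],s['qpos'].round(2) if hasattr(s['qpos'],'round') else s['qpos'])
```

```text
15.5 [ 0.61761633 -0.05900775  0.13776336] 117.58829470604924 [-0.13935256  0.04797793 -1.55533201] 0.1458261052431445 [-0.26  0.26  1.79 -0.    1.09 -2.31]
15.55 [ 0.61747732 -0.05873505  0.13763325] 117.62045613192964 [-0.80575751 -0.46793145 -0.7688848 ] 0.15063777447851998 [-0.26  0.26  1.79 -0.    1.09 -2.31]
```

Emit:
servo_tool --deltas '[[[0, 0.015, -0.15, 0.005], [0, 0.015, -0.3, 0.005], [0, 0.015, -0.38, 0.005], [0, 0.015, -0.38, 0.005], [0, 0.015, -0.38, 0.005]]]'

```text
time: 16.1
eef_pos: [0.6173, -0.0553, 0.0988]
tcp_rot: [-0.606, 0.363, 0.607, 0.363]
contact_force: [0.1, 0.6, -0.7]
opening: 0.149
```

Emit:
servo_tool --deltas '[[[0, 0, -0.02, 0], [0, 0, -0.04, 0], [0, 0, -0.06, 0], [0, 0, -0.08, 0], [0, 0, -0.08, 0]]]'

```text
time: 16.6
eef_pos: [0.618, -0.0559, 0.0922]
tcp_rot: [0.607, -0.363, -0.606, -0.364]
contact_force: [-0.9, 0.7, 6.2]
opening: 0.149
```

Emit:
servo_tool --deltas '[[[0, 0, 0.02, 0], [0, -0.01, 0.02, 0], [0, -0.015, 0.01, 0], [0, -0.02, 0, 0], [0, -0.02, 0, 0]]]'

```text
time: 17.1
eef_pos: [0.6179, -0.0572, 0.0916]
tcp_rot: [0.607, -0.363, -0.606, -0.364]
contact_force: [0.5, 3.2, 6.7]
opening: 0.148
```

Run:
```python
from h import *
p,R,s=pose();print(s['time'],p,jaw(),s['contact_force'],s['wrist_torque'])
```

```text
17.1 [ 0.61790019 -0.0571606   0.09162653] 118.12857783500313 [0.52248458 3.17005939 6.69759115] [ 0.80359584  0.0635657  -0.01246994]
```

Emit:
servo_tool --deltas '[[[0, 0, 0.03, 0], [-0.015, 0.005, 0.03, 0], [-0.015, 0.005, 0.01, 0], [-0.015, 0.005, 0, 0], [-0.015, 0.005, 0, 0]]]'

```text
time: 17.6
eef_pos: [0.617, -0.0576, 0.0919]
tcp_rot: [0.608, -0.363, -0.606, -0.364]
contact_force: [3.1, 1.1, 7.1]
opening: 0.149
```

```bash
cat > f.py <<'E'
from h import *
p,R,s=pose();print(round(s['time'],2),p.round(4),round(jaw(),1),np.round(s['contact_force'],1),np.round(s['wrist_torque'],2))
E
python3 f.py
```

```text
17.6 [ 0.617  -0.0576  0.0919] 118.1 [3.1 1.1 7.1] [ 0.41 -0.54 -0.02]
```

Emit:
servo_tool --deltas '[[[0, 0, 0.03, 0], [0.03, 0, 0.03, 0], [0.03, 0, 0.01, 0], [0.03, 0, 0, 0], [0.03, 0, 0, 0]]]'

```text
time: 18.1
eef_pos: [0.6176, -0.0576, 0.0906]
tcp_rot: [-0.606, 0.364, 0.608, 0.362]
contact_force: [-1.9, 0.2, 7.4]
opening: 0.151
```

```bash
python3 f.py
```

```text
18.1 [ 0.6176 -0.0576  0.0906] 118.2 [-1.9  0.2  7.4] [0.03 0.42 0.02]
```

Not entering. Back off, and measure the spindle again from this hand orientation, in the same camera frame as the held knob.

Emit:
servo_tool --deltas '[[[0, 0, 0.2, 0], [0.1, 0.05, 0.4, 0], [0.25, 0.15, 0.5, 0], [0.44, 0.24, 0.5, 0], [0.44, 0.24, 0.5, 0]]]'

```text
time: 18.6
eef_pos: [0.663, -0.0327, 0.1395]
tcp_rot: [-0.606, 0.364, 0.608, 0.362]
contact_force: [-0.2, -0.1, -0.8]
opening: 0.144
```

Run:
```python
from h import *
import time
p,R,s=pose();im=read_camera("wrist");cv2.imwrite("pics/wA.png",im)
np.savez("wA.npz",p=p,R=R);C=cam("wrist",(p,R))
u=proj(C,[[.618,-.0565,.045],[.618,-.0565,.069]]);print(p,jaw(),s['contact_force'],u)
g=cv2.cvtColor(im,cv2.COLOR_BGR2GRAY)
a,b=int(u[0,0])-40,int(u[0,1])-30;print("crop",a,b)
big=cv2.convertScaleAbs(cv2.resize(im[b:b+60,a:a+80],None,fx=6,fy=6,interpolation=cv2.INTER_CUBIC),alpha=1.6)
k=cv2.resize(im[200:480,170:470],None,fx=1.06,fy=1.2857)
cv2.imwrite("pics/cA.png",np.hstack([big,k[:360]]))
```

```text
[ 0.66295606 -0.03270088  0.13951038] 118.21447858492047 [-0.21290453 -0.09418149 -0.82552436] [[321.3518376  176.38929387]
 [321.48485505 178.78514063]]
crop 281 146
```

View pics/cA.png

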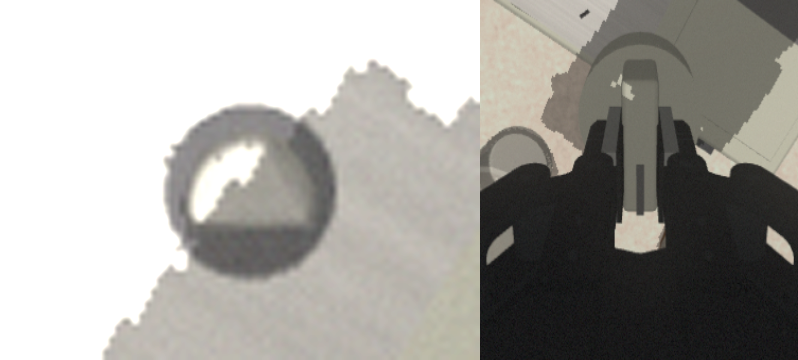

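The flat edge is horizontal in the crop, so the yaw is right. The collar centre is at crop (250,192), i.e. px (322.2,177.6). Work out the knob-to-spindle shift.

Run:
```python
from h import *
d=np.load("wA.npz");p,R=d['p'],d['R'];C=cam("wrist",(p,R))
T=lambda px,z:((unproj(C,px,z)-p)@R)[:,1:]*1000
s=unproj(C,[322.2,177.6],.045)[0];print("spindle",s,T([322.2,177.6],.045))
# top face flat edge mid & ends
print("flat edge top",T([[313.2,183.1],[332.3,183.1]],.069), "top back", T([[321,168.8]],.069))
im=cv2.imread("pics/wA.png");g=cv2.cvtColor(im,cv2.COLOR_BGR2GRAY).astype(int)
print(list(enumerate(g[218:270:1,321].tolist(),218)))
r=g[290,280:360];print(r.tolist())
for u in(.026,.028,.030):
    h=p[2]-u
    print(u,"skirt far->c",T([321,234.5],h+.022)[0,0]-28,"wing far",T([321,262.5],h+.048)[0,0]-23,"near",T([321,367],h+.048)[0,0]+23,"z",T([321,290],h+.048)[0,1])
```

```text
spindle [ 0.61845253 -0.05558061  0.045     ] [[49.81284674  0.79615364]]
flat edge top [[48.01358319 -5.02748177]
 [48.01282352  7.08447033]] top back [[56.85393891 -0.08494283]]
[(218, 112), (219, 114), (220, 115), (221, 114), (222, 114), (223, 114), (224, 101), (225, 85), (226, 87), (227, 87), (228, 87), (229, 88), (230, 90), (231, 88), (232, 88), (233, 90), (234, 97), (235, 116), (236, 113), (237, 113), (238, 116), (239, 113), (240, 113), (241, 112), (242, 115), (243, 114), (244, 114), (245, 112), (246, 99), (247, 84), (248, 88), (249, 87), (250, 92), (251, 85), (252, 86), (253, 89), (254, 90), (255, 89), (256, 89), (257, 91), (258, 90), (259, 91), (260, 91), (261, 90), (262, 99), (263, 107), (264, 107), (265, 112), (266, 111), (267, 113), (268, 113), (269, 113)]
[111, 115, 113, 112, 110, 113, 112, 116, 111, 115, 86, 74, 72, 74, 74, 73, 76, 73, 75, 76, 73, 71, 47, 53, 95, 102, 106, 111, 115, 113, 113, 111, 112, 114, 111, 111, 113, 112, 113, 116, 112, 112, 114, 115, 112, 111, 113, 113, 111, 115, 112, 115, 116, 113, 110, 109, 104, 98, 59, 45, 74, 76, 72, 74, 72, 74, 75, 75, 72, 73, 73, 88, 109, 112, 112, 114, 111, 114, 113, 115]
0.026 skirt far->c 2.4752414109879126 wing far 2.6552680210089648 near 2.6316860639972326 z -0.20637681694243595
0.028 skirt far->c 1.9957886538682068 wing far 1.9946426069469396 near 1.2166662937125388 z -0.20305891240208848
0.03 skirt far->c 1.516335896748501 wing far 1.3340171928850175 near -0.198353476572251 z -0.19974100786174187
```

Emit:
servo_tool --deltas '[[[-0.15, -0.08, 0, 0], [-0.3, -0.16, -0.1, 0], [-0.42, -0.215, -0.2, 0], [-0.42, -0.215, -0.35, 0], [-0.42, -0.215, -0.4, 0]]]'

```text
time: 19.15
eef_pos: [0.6185, -0.0547, 0.0979]
tcp_rot: [-0.605, 0.364, 0.608, 0.363]
contact_force: [-0.0, -1.0, -1.5]
opening: 0.145
```

Emit:
servo_tool --deltas '[[[0, 0, -0.02, 0], [0, 0, -0.04, 0], [0, 0, -0.06, 0], [0, 0, -0.08, 0], [0, 0, -0.08, 0]]]'

```text
time: 19.65
eef_pos: [0.6211, -0.0546, 0.0933]
tcp_rot: [0.607, -0.363, -0.607, -0.363]
contact_force: [0.1, 0.3, -1.6]
opening: 0.15
```

```bash
python3 f.py
```

```text
19.65 [ 0.6211 -0.0546  0.0933] 118.2 [ 0.1  0.3 -1.6] [ 0.01 -0.01  0.  ]
```

Emit:
servo_tool --deltas '[[[0, 0, -0.02, 0], [0, 0, -0.04, 0], [0, 0, -0.06, 0], [0, 0, -0.06, 0], [0, 0, -0.06, 0]]]'

```text
time: 20.15
eef_pos: [0.6208, -0.0547, 0.0871]
tcp_rot: [-0.607, 0.363, 0.607, 0.363]
contact_force: [0.4, -0.2, -1.5]
opening: 0.147
```

```bash
python3 f.py
```

```text
20.15 [ 0.6208 -0.0547  0.0871] 118.1 [ 0.4 -0.2 -1.5] [ 0.05  0.07 -0.02]
```

It is going on freely (8 mm past the tip, no force). Continue down to the spring and the skirt stop.

Emit:
servo_tool --deltas '[[[0, 0, -0.03, 0], [0, 0, -0.06, 0], [0, 0, -0.09, 0], [0, 0, -0.11, 0], [0, 0, -0.11, 0]]]' --force 80

```text
time: 20.65
eef_pos: [0.621, -0.0547, 0.0767]
tcp_rot: [-0.607, 0.363, 0.607, 0.363]
contact_force: [-1.9, 1.6, 4.1]
opening: 0.142
```

Emit:
servo_tool --deltas '[[[0, 0, -0.01, 0], [0, 0, -0.02, 0], [0, 0, -0.03, 0], [0, 0, -0.04, 0], [0, 0, -0.04, 0]]]'

```text
time: 21.15
eef_pos: [0.6211, -0.0547, 0.0739]
tcp_rot: [-0.607, 0.363, 0.607, 0.363]
contact_force: [-5.2, 1.5, 9.5]
opening: 0.144
```

```bash
python3 f.py
```

```text
21.15 [ 0.6211 -0.0547  0.0739] 118.2 [-5.2  1.5  9.5] [0.36 0.94 0.02]
```

Emit:
servo_tool --deltas '[[[-0.01, 0, -0.01, 0], [-0.01, 0, -0.02, 0], [-0.01, 0, -0.03, 0], [-0.01, 0, -0.03, 0], [-0.01, 0, -0.03, 0]]]'

```text
time: 21.65
eef_pos: [0.6212, -0.0548, 0.0737]
tcp_rot: [0.607, -0.363, -0.606, -0.364]
contact_force: [-7.1, 2.9, 19.6]
opening: 0.141
```

```bash
python3 f.py
```

```text
21.65 [ 0.6212 -0.0548  0.0737] 118.2 [-7.1  2.9 19.6] [ 0.55  1.49 -0.03]
```

Emit:
servo_tool --deltas '[[[-0.01, 0.005, -0.01, 0], [-0.01, 0.005, -0.015, 0], [-0.01, 0.005, -0.015, 0], [-0.01, 0.005, -0.015, 0], [-0.01, 0.005, -0.015, 0]]]'

```text
time: 22.15
eef_pos: [0.6212, -0.0547, 0.0737]
tcp_rot: [0.608, -0.363, -0.605, -0.364]
contact_force: [-7.6, 1.7, 22.2]
opening: 0.141
```

```bash
python3 f.py
python3 - <<'E'
from h import *
p,R,s=pose();im=read_camera("wrist");cv2.imwrite("pics/wB.png",im);C=cam("wrist",(p,R));P=p;print(s['opening'],p)
g=cv2.cvtColor(im,cv2.COLOR_BGR2GRAY).astype(int)
print(list(zip(range(216,272),g[216:272,321].tolist())))
im=read_camera("side");cv2.imwrite("pics/sB.png",im)
C=cam("side");print(proj(C,[[.618,-.056,.093],[.618,-.056,.045]]))
for c in("side","top"):
  if c=="top":read_camera(c)
  print(c,[(r['at'],r['p']) for r in recognise(c,"knob")],[(r['at'],r['p']) for r in recognise(c,"fastener")])
E
```

```text
22.15 [ 0.6212 -0.0547  0.0737] 118.2 [-7.6  1.7 22.2] [ 0.46  1.61 -0.02]
0.14060306529667863 [ 0.62118315 -0.05468315  0.07372457]
[(216, 122), (217, 124), (218, 125), (219, 125), (220, 126), (221, 126), (222, 123), (223, 123), (224, 106), (225, 96), (226, 98), (227, 99), (228, 99), (229, 97), (230, 95), (231, 96), (232, 98), (233, 99), (234, 113), (235, 127), (236, 125), (237, 126), (238, 124), (239, 125), (240, 125), (241, 122), (242, 125), (243, 125), (244, 125), (245, 120), (246, 102), (247, 96), (248, 96), (249, 98), (250, 95), (251, 95), (252, 94), (253, 97), (254, 97), (255, 101), (256, 94), (257, 96), (258, 95), (259, 97), (260, 96), (261, 99), (262, 107), (263, 116), (264, 121), (265, 123), (266, 121), (267, 122), (268, 121), (269, 121), (270, 123), (271, 126)]
[[358.66389484 250.90791492]
 [358.05031027 261.86169532]]
side [([0.6033, -0.0716, 0.0656], 0.85), ([0.4689, 0.1557, 0.0217], 0.58)] [([0.6049, -0.2427, 0.0744], 0.67)]
top [([0.474, 0.157, 0.0228], 0.8), ([0.6443, 0.4936, 0.022], 0.65)] [([0.6107, -0.2388, 0.0697], 0.73)]
```

Emit:
servo_tool --deltas '[[[-0.015, 0, 0, 0], [-0.03, 0, 0, 0.01], [-0.03, 0, 0, -0.01], [-0.03, 0, -0.01, 0], [-0.03, 0, -0.01, 0]]]'

```text
time: 23.0
eef_pos: [0.6209, -0.0548, 0.0738]
tcp_rot: [0.61, -0.362, -0.603, -0.365]
contact_force: [-3.6, 2.8, 21.1]
opening: 0.145
```

```bash
python3 f.py
```

```text
23.0 [ 0.6209 -0.0548  0.0738] 118.1 [-3.6  2.8 21.1] [ 0.61  0.7  -0.08]
```

Run:
```python
from plant import *
print(sign_off());s=get_state();print(s['time'],s['eef_pos'],s['contact_force'],s['opening'])
```

```text
the job is handed in; nothing more can be done
None
the job is handed in; nothing more can be done
```

The fastener is turned and the knob is on the spindle. I handed the job in at about 23 s of the 54 s, still gripping the knob and pressing down; sign-off gives no verdict.

- **Fastener:** I gripped its wing and turned it about 89° clockwise. A wrist picture taken after release showed the wing lying along the panel, so it stayed locked.
- **Knob:** I picked it up by the wing, turned it about 65° and tried to push it on. The first tries sat about 3 mm off and rested on the spindle's tip. I backed off, measured the spindle again from that hand pose, and the knob then went on freely.
- **Pressed home:** The last reading was about 21 N of downward push. The tool height stayed at 73.7–73.8 mm while I pressed further and wiggled, and the knob had not slipped in the fingers. The spring force puts the spindle about 5 mm in.

**What the checks leave open:**
- Two estimates of how far the knob's underside sits below the fingertips disagree. The arm's reading at the grasp (28 mm) puts it about 0.8 mm above the panel, within the limit. The wrist camera's estimate (26 mm) would put it at about 2.7 mm, just outside. The hard stop and the spring force favour the first.
- A side force of about 4 N and a tilt of roughly half a degree remained at the end.
- I touched no other object that I know of, but I did not measure the bystanders again at the end.

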